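# Refit the filter cover: hook the tongue under the ledge and swing it shut

### The job

Put the loose grey cover back on the white bench filter unit: hold it tilted, hook its blue tongue into the pocket under the unit's blue hook bracket (which is clamped somewhat left or right of the middle, so find it by eye or touch), then swing the opposite edge down into the bay until it lies fully home and the red spring catch has snapped over it. Let go of it, and leave the white bottle with the blue cap, the small dropper bottle and the red tip box where they stand.

Things in the scene. Friction and masses are not known exactly. Their poses are not given: they have to be found in the camera images.
- filter_unit: White bench filter unit, fixed, 164 (x) x 170 (y) mm, left or right, turned up to 0.4 rad. Origin: centre of its underside, z up. Open bay on top: side walls at x +-66, top z 60; grey seat strips inside them (x 34..66, y -61..45) and a bar at the -y end carry the cover at z 50; floor z 40. Blue hook bracket at the +y end, red catch at the -y end (wall y -61.5).
- ledge_edge (a point): Point (0, 63, 57) mm of the unit, on the lower free edge of the blue bracket's ledge (70 wide in x, 7 thick, top z 64). Under the ledge two cheeks, from y 65 back, leave a 45 mm wide pocket (back wall y 76, floor z 40) for the tongue. The bracket is clamped up to 12 mm off this point in x, either way; its place is not reported: see it or feel for it.
- catch (a joint): Red spring catch, a slide: 0 = out over the bay (rest), up to 0.010 m pushed back to -y. Spring 2 N at rest, 5.3 N at the stop. A cover edge pressed down on its slope pushes it back (up to about 10 N at the edge, 20 N at the handle); once the cover is home it springs out over the cover's edge, joint below 0.001. Without pressing, the cover stays propped on the slope.
- catch_nose (a point): Tip of the catch's nose at rest, (0, -55.5, 58.5) mm in the unit's frame, axes as the unit's. The nose is 20 mm wide in x; its face slopes up and back from the tip to y -62.5, z 74 (25 degrees from vertical), in a grey guide (x +-18, y -87..-65, top z 79).
- cover: Loose grey cover, 0.14 to 0.25 kg, flat on the worktop, right way up. Origin: centre of the plate's underside, z up. Plate 100 (x) x 120 (y) x 6 mm. Home: origin at (0, 0, 50) mm in the unit's frame, but shifted in x as the bracket is (2.5 mm play; y -1.5..+2), axes parallel. It goes in only tilted, tongue (+y) edge low: flat, it is too long for the opening.
- cover_handle (a point): Centre of the black handle bar, (0, 0, 35) mm in the cover's frame, axes as the cover's. The bar lies along x, 76 mm long, 14 mm wide (y -7..7), z 28..42, on two posts at x +-31, open below. Grasp it across the 14 mm (fingers closing along the cover's y).
- tongue_tip (a point): Middle of the end of the cover's blue tongue, (0, 74, 2.5) mm in the cover's frame, axes as the cover's. The tongue is 40 mm wide in x, 5 mm thick (z 0..5) and sticks out 14 mm from the plate's +y edge; home, it lies 9 to 13 mm under the ledge.
- diluent_bottle: White bottle with blue cap, 52 mm wide, 107 mm high, standing between and behind the unit and the cover; to be left alone. Origin: centre of its underside.
- dropper: Small white dropper bottle with green band, 36 mm wide, 74 mm high, standing to the right; to be left alone. Origin: centre of its underside.
- tips: Red pipette tip box with clear pink lid, closed, 108 x 133 x 97 mm, standing to the left; to be left alone. Origin: centre of its underside.

How it is judged (in metres and radians):
On the way:
1. the tongue's end is in the pocket under the blue ledge while the cover is still tilted (y of tongue_tip in the frame of filter_unit above 0.068 m and z of tongue_tip in the frame of filter_unit between 0.036 and 0.056 m and x of tongue_tip in the frame of filter_unit between -0.018 and 0.018 m and angle between cover's own z axis and vertical between 0.06 and 0.9 rad), for 0.1 s.
At the end, for the whole second after the job is handed in: The cover lies level in the bay (within 0.03 rad, origin within 2.5 mm of the seat height and 18 mm of the middle in x), its tongue at least 6 mm under the ledge, the catch sprung out over its edge (joint below 1.5 mm), at rest and released (y of tongue_tip in the frame of filter_unit above 0.069 m and z of tongue_tip in the frame of filter_unit between 0.049 and 0.0555 m and angle between cover's own z axis and vertical below 0.03 rad and z of cover in the frame of filter_unit between 0.048 and 0.0525 m and x of cover in the frame of filter_unit between -0.018 and 0.018 m and value of joint catch below 0.0015 m and linear speed of cover below 0.01 m/s); the robot touches nothing.
It fails at once if the white bottle with the blue cap is shifted by more than 20 mm or tipped (distance of diluent_bottle from where it was at the start of the episode above 0.02 m or angle between diluent_bottle's own z axis and vertical above 0.3 rad).
It fails at once if the small white dropper bottle is shifted by more than 20 mm or tipped (distance of dropper from where it was at the start of the episode above 0.02 m or angle between dropper's own z axis and vertical above 0.3 rad).
It fails at once if the red tip box is shifted by more than 20 mm or tipped (distance of tips from where it was at the start of the episode above 0.02 m or angle between tips's own z axis and vertical above 0.3 rad).
It also fails if it takes over 54 s, if anything falls off the work surface, if the arm or the gripper's body presses on something with over 40 N, if the wrist force passes 120 N, or if a joint passes its speed limit or range.

### The arm

A 6-joint arm with a two-finger parallel gripper is mounted at the origin on a cart in front of the work surface, level with it; the furniture and walls round the work are solid. World frame = base frame: x ahead of the robot, y to its left, z up, the work surface at z = 0. Lengths are in mm, angles in rad, forces in N, time in s.
With the tool pointing down it reaches from about 350 to 975 mm from the base axis. Payload 7.1 kg.
Tool frame: the origin (TCP) lies on the centre line of the jaws, within the pads' length; the fingertips stand 22 mm ahead of it and the grasp point (between the pads) lies 3 mm ahead of it (bot.finger_overhang is the distance from the TCP to the fingertips, in mm); z points along the fingers, y is the line along which they close (so a half turn about z gives the same grasp; the last joint's range is limited). The gripper opens to 88 mm and grips with 3 to 60 N. Pads are 20 mm wide; open, the fingers measure 115 mm over their backs; the gripper's body (75 mm by 178 mm) begins 61 mm behind the grasp point.
Start: joints at [-1.315, 0.423, 1.63, -0, 1.089, -0.019], TCP at [169.615, -601.528, 244.675] pointing down, gripper open.
Joint ranges: [-3, 3], [-0.9, 2.11], [0.09, 2.58], [-1.31, 4.45], [0.11, 2.69], [-2.54, 2.54]. Speed limits (rad/s): [2.39, 2.39, 3.01, 3.14, 3.14, 3.14].

### API

Orientations are given as a 3x3 rotation matrix whose columns are the frame's x, y, z axes.
In Python, from workcell import bot gives the robot as it stands. Calls block until the motion is done:
- bot.reach(position, orientation): joint-space move of the TCP to a pose.
- bot.line_to(position, frame=None, speed=150): straight line of the TCP; frame=None keeps the orientation; speed is the mean speed in mm/s.
- bot.move_j(angles): joint-space move.
- bot.grip(opening, effort=None): finger opening in mm; effort is the grip in N (None keeps the last); returns when the fingers have stopped.
- bot.wait(seconds).
- bot.inverse_kinematics(position, orientation): joint angles nearest the present ones, or None.
- bot.get_state(): the state.
- bot.camera(name): name is "scene" or "top" or "wrist"; returns a dict with "pixels" (480x640x3 uint8, red, green, blue), "K" (3x3 intrinsics, pixels), "rvec" (rotation vector, rad) and "tvec" (3), from world to camera coordinates, as OpenCV has them; the wrist camera has in their place "T_tool_cam" (4x4, takes a point from camera to tool coordinates, whose origin is the TCP and whose axes are the flange's). Camera axes: x right, y down, z forward; pixel columns grow to the right and rows downward; lengths in mm; the calibration is good to about 2 mm. The wrist camera is an equidistant fisheye: a pixel r from the principal point sees the ray r / f radians off the axis. A picture is of the moment at which its call begins: read the wrist's pose just before it. There is no depth.
A pose or a line that the arm cannot do raises bot.PlanningError and nothing moves.
- bot.job_done(): hands the job in; it is judged then, once.
The state is a dict: "t": time; "joint_positions": joint angles; "dq": joint speeds; "effort": joint torques, N m; "tcp_pos": TCP position; "tool_rot": TCP orientation; "wrist_force": force on the tool from outside, world axes, zero at the start; "ft_torque": the same for the moment, N m; "grip_width": finger opening in mm; "gripper_force": force on a finger pad.
Only numpy, scipy, OpenCV 4.12 (cv2) and the standard library are available. Lean on these libraries where they do the work, as an engineer would, in place of code of your own. Each camera call takes 0.05 s, during which the arm holds its last target. There are 200 camera calls.

## Working session

There is one attempt and no reset: what is moved stays moved. The work goes in short steps, each a Python script; the robot and the scene stay as the last script left them, time stands still between calls to the robot, and variables do not carry over. Pictures are saved under pics/ and viewed, at most 10 in all, crops included, and the job is handed in when it is done.

```bash
ls; mkdir -p pics
python3 - <<'E'
from workcell import bot
import cv2,pickle
d={}
for n in("scene","top","wrist"):
    c=bot.camera(n); d[n]=c; cv2.imwrite(f"pics/{n}0.png",c["pixels"][:,:,::-1])
    print(n,{k:v for k,v in c.items() if k!="pixels"})
pickle.dump(d,open("c0.pkl","wb"))
s=bot.get_state();print(s)
E
```

```text
pics
workcell.py
scene {'K': array([[496.47042382,   0.        , 311.34633746],
       [  0.        , 496.47042382, 246.62454734],
       [  0.        ,   0.        ,   1.        ]]), 'rvec': array([ 1.8776756 , -0.93881286,  0.58623499]), 'tvec': array([-312.2389579 ,  254.15971501, 1174.58722212])}
top {'K': array([[591.52406467,   0.        , 312.2214513 ],
       [  0.        , 591.52406467, 236.01404887],
       [  0.        ,   0.        ,   1.        ]]), 'rvec': array([ 2.13044449, -2.13105502,  0.18202153]), 'tvec': array([7.27251860e-01, 5.42943770e+02, 1.73678662e+03])}
wrist {'K': array([[371.64829954,   0.        , 322.26038322],
       [  0.        , 371.64829954, 246.09270729],
       [  0.        ,   0.        ,   1.        ]]), 'T_tool_cam': array([[ 1.74869116e-06, -9.68885001e-01, -2.47511323e-01,
         6.74871876e+01],
       [ 9.99999970e-01, -5.88075425e-05,  2.37267679e-04,
         1.79768145e-02],
       [-2.44440628e-04, -2.47511316e-01,  9.68884972e-01,
        -1.40678556e+02],
       [ 0.00000000e+00,  0.00000000e+00,  0.00000000e+00,
         1.00000000e+00]])}
{'t': 0.15, 'joint_positions': array([-1.31500440e+00,  4.23667878e-01,  1.63050931e+00, -1.95446232e-05,
        1.08861216e+00, -1.89608040e-02]), 'dq': array([-0.00126034, -0.00242992, -0.00240308, -0.00034551, -0.00041543,
        0.00149132]), 'effort': array([-8.99985025e-04, -5.44982278e+01, -2.73918933e+01,  6.45088241e-02,
        2.04746565e-02, -5.69977669e-05]), 'tcp_pos': array([ 169.50726049, -601.14632358,  244.08066769]), 'tool_rot': array([[ 9.62489852e-01,  2.71317494e-01, -3.19531474e-04],
       [ 2.71317682e-01, -9.62489161e-01,  1.15338059e-03],
       [ 5.38675058e-06, -1.19681165e-03, -9.99999284e-01]]), 'wrist_force': array([0.1147702 , 0.3181468 , 0.73766319]), 'ft_torque': array([-0.07304688, -0.04384693,  0.01202444]), 'gripper_force': 0.0, 'grip_width': 87.63991991668533}
```

View pics/scene0.png

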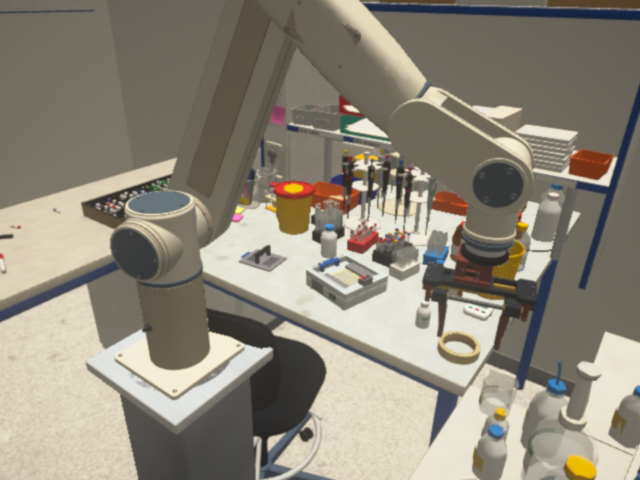

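View pics/top0.png

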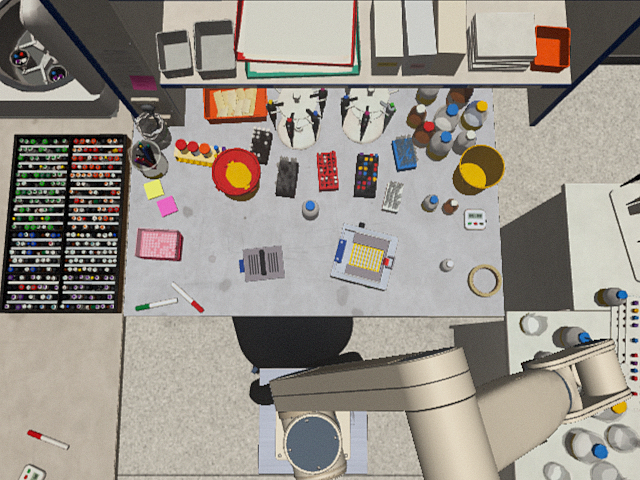

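The scene shows the cover left of the unit. In the top view the cover is at about (263,263) with its blue tongue at (242,266). The unit is at (365,255) with its bracket at (340,250) and its red catch at (389,262). Next I take closer wrist views.

```bash
cat > h.py <<'E'
import numpy as np,cv2,pickle
from scipy.spatial.transform import Rotation as R
def wray(v,px):
    "pixel(s) of a wrist view -> (origin, unit dirs) in world"
    K,T=v["K"],v["T_tool_cam"]; px=np.atleast_2d(px).astype(float)
    d=(px-K[:2,2])/K[0,0]; r=np.linalg.norm(d,axis=1); 
    c=np.c_[d*np.sinc(r/np.pi)[:,None],np.cos(r)]
    A=v["rot"]@T[:3,:3]; return v["pos"]+v["rot"]@T[:3,3], c@A.T
def onz(v,px,z):
    o,d=wray(v,px); return o+d*((z-o[2])/d[:,2])[:,None]
def tri(obs):
    "obs: list of (view,pixel): point nearest all rays, and rms miss"
    A=np.zeros((3,3));b=np.zeros(3);L=[]
    for v,p in obs:
        o,d=wray(v,p);P=np.eye(3)-np.outer(d[0],d[0]);A+=P;b+=P@o;L.append((P,o))
    x=np.linalg.solve(A,b); return x,np.sqrt(np.mean([np.sum((P@(x-o))**2) for P,o in L]))
def wview(bot):
    s=bot.get_state(); v=bot.camera("wrist"); v["pos"]=s["tcp_pos"];v["rot"]=s["tool_rot"];v["t"]=s["t"];return v
DOWN=np.array([[1,0,0],[0,-1,0],[0,0,-1.]])
E
python3 - <<'E'
from workcell import bot
from h import *
V=[]
for y in(-210,-70,90,220):
    bot.reach([450,y,230],DOWN); bot.wait(.15); V.append(wview(bot))
pickle.dump(V,open("v1.pkl","wb"))
print(bot.get_state()["t"],bot.get_state()["joint_positions"])
for i,v in enumerate(V): cv2.imwrite(f"pics/w1_{i}.png",v["pixels"][:,:,::-1])
E
```

```text
4.5917 [ 4.28621372e-01  2.60443886e-01  1.91346316e+00 -1.80760977e-04
  9.67898077e-01  2.00132624e+00]
```

View pics/w1_1.png

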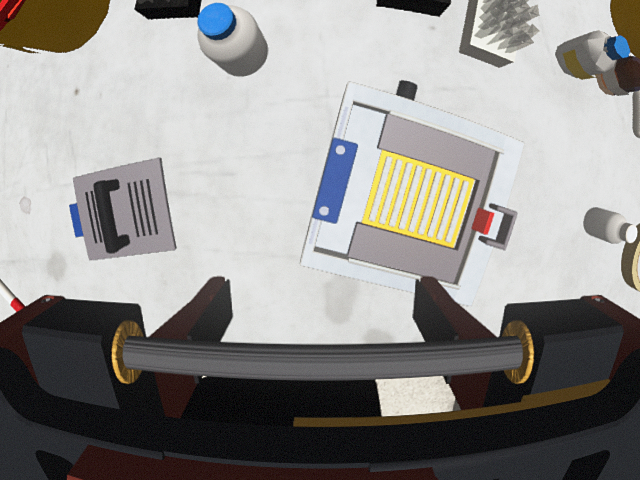

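View pics/w1_2.png

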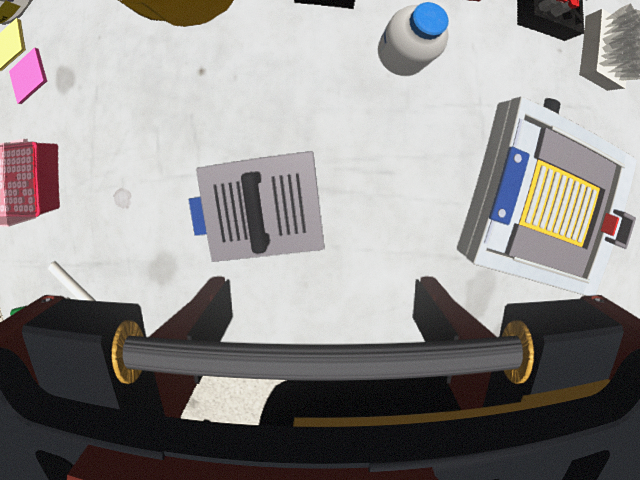

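Both views are clear. In w1_1 the bracket quad spans (315..355, 138..222) and the catch is at (482,221). In w1_2 the cover plate's corners are at (197,168), (313,152), (324,249) and (212,262), its handle runs from (250,175) to (260,248), and its tongue is at (197,216).

```bash
cat > det.py <<'E'
from h import *
def quads(v,lo,hi,amin=60):
    hsv=cv2.cvtColor(v["pixels"],cv2.COLOR_RGB2HSV); m=cv2.inRange(hsv,lo,hi); m[275:]=0
    m=cv2.morphologyEx(m,cv2.MORPH_CLOSE,np.ones((3,3)))
    cs,_=cv2.findContours(m,cv2.RETR_EXTERNAL,cv2.CHAIN_APPROX_NONE)
    return [(cv2.contourArea(c),cv2.minAreaRect(c),c) for c in cs if cv2.contourArea(c)>amin]
E
python3 - <<'E'
from det import *
V=pickle.load(open("v1.pkl","rb"))
hs=cv2.cvtColor(V[2]["pixels"],cv2.COLOR_RGB2HSV)
for p in[(197,216),(510,180),(230,160),(255,210),(560,150),(609,224),(545,200),(510,210),(420,200),(500,270)]: print(p,hs[p[1],p[0]])
for i,v in enumerate(V):
    for n,lo,hi in(("blue",(108,120,60),(125,255,255)),("red",(0,150,90),(8,255,255)),("yel",(22,120,120),(32,255,255)),("black",(0,0,0),(180,255,60)),("grey",(0,8,100),(180,40,178))):
        for a,r,c in quads(v,lo,hi,100):
            x,y,w,h=cv2.boundingRect(c)
            if a<9000 and y>90: print(i,n,int(a),np.round(cv2.boxPoints(r),1).tolist(), np.round(onz(v,r[0],{"blue":60,"red":60}.get(n,10))[0]))
E
```

```text
(197, 216) [111 157 161]
(510, 180) [112 155 163]
(230, 160) [ 36   6 226]
(255, 210) [140  13  57]
(560, 150) [160  10 158]
(609, 224) [  2 175 143]
(545, 200) [ 25 161 252]
(510, 210) [111 153 168]
(420, 200) [ 90   2 227]
(500, 270) [103   8 213]
0 blue 108 [[-3.4000000953674316, 209.6999969482422], [2.5, 208.5], [8.300000190734863, 236.3000030517578], [2.4000000953674316, 237.5]] [466. 155.  60.]
0 blue 1578 [[156.5, 219.6999969482422], [170.89999389648438, 142.8000030517578], [192.39999389648438, 146.8000030517578], [178.0, 223.6999969482422]] [495. -81.  60.]
0 red 405 [[316.0, 230.0], [322.20001220703125, 205.10000610351562], [340.3999938964844, 209.60000610351562], [334.1000061035156, 234.5]] [ 461. -216.   60.]
0 yel 7307 [[207.10000610351562, 222.8000030517578], [225.1999969482422, 150.10000610351562], [323.6000061035156, 174.60000610351562], [305.3999938964844, 247.39999389648438]] [ 473. -155.   10.]
0 black 178 [[36.599998474121094, 189.8000030517578], [46.79999923706055, 187.89999389648438], [55.599998474121094, 234.89999389648438], [45.400001525878906, 236.800003051757
[... 4532 characters left out ...]
8.5, 227.39999389648438]] [495. -84.  60.]
3 yel 206 [[610.0, 171.0], [639.0, 171.0], [639.0, 239.0], [610.0, 239.0]] [ 478. -163.   10.]
3 black 1143 [[380.5, 172.3000030517578], [398.79998779296875, 170.8000030517578], [405.3999938964844, 251.3000030517578], [387.1000061035156, 252.8000030517578]] [460. 148.  10.]
3 grey 848 [[599.0, 253.0], [610.5, 227.3000030517578], [648.7000122070312, 244.5], [637.0999755859375, 270.20001220703125]] [ 421. -175.   10.]
3 grey 260 [[627.0, 176.0], [627.0, 138.0], [639.0, 138.0], [639.0, 176.0]] [ 541. -173.   10.]
3 grey 356 [[559.9000244140625, 252.8000030517578], [594.0, 113.80000305175781], [611.0999755859375, 118.0], [577.0, 257.0]] [498. -89.  10.]
```

```bash
cat > m.py <<'E'
from det import *
V=pickle.load(open("v1.pkl","rb"))
def best(v,lo,hi,near,z,amin=100):
    q=[x for x in quads(v,lo,hi,amin) if np.linalg.norm(onz(v,x[1][0],z)[0][:2]-near)<45]
    return max(q,key=lambda x:x[0])
def corners(r):  # ordered by angle in image, start top-left, clockwise
    b=cv2.boxPoints(r); b=b[np.argsort(b.sum(1))]; s=b[0]; m,e=(b[1],b[2]) if b[1][0]>b[2][0] else (b[2],b[1])
    return np.array([s,m,b[3],e])
BL=((108,120,60),(125,255,255));RD=((0,150,90),(8,255,255));GR=((0,8,90),(180,40,190));BK=((0,0,0),(180,255,75))
def T(name,vs,col,near,z):
    C=[corners(best(V[i],*col,near,z)[1]) for i in vs]
    P=[]
    for k in range(4):
        x,e=tri([(V[i],c[k]) for i,c in zip(vs,C)]);P.append(x);print(name,k,x.round(1),"miss",e.round(2))
    P=np.array(P); print("  sides",np.linalg.norm(np.roll(P,-1,0)-P,axis=1).round(1),"centre",P.mean(0).round(1));return P,C
E
python3 - <<'E'
from m import *
B,_=T("bracket",(0,1,2),BL,(495,-81),60)
Q,_=T("yellow",(0,1,2),((22,120,120),(32,255,255)),(474,-166),10)
Rr,_=T("red",(0,1,2),RD,(462,-216),60)
H,_=T("tongue",(2,3),BL,(466,200),10)
H,_=T("handle",(2,3),BK,(460,155),10)
P,_=T("plate",(1,2,3),((120,8,90),(180,40,190)),(466,144),10)
a=lambda d:np.arctan2(d[1],d[0]).round(4)
for i in(0,1,2):
  c=onz(V[i],corners(best(V[i],*BL,(495,-81),60)[1]),64); print(i,c.round(1)[:,:2].tolist(),"xdir",a(c[1]-c[2]),a(c[0]-c[3]))
for i in(1,2,3):
  c=onz(V[i],corners(best(V[i],(120,8,90),(180,40,190),(466,144),10)[1]),6); print("plate",i,c.round(1)[:,:2].tolist(),c.mean(0).round(1),"xdir",a(c[1]-c[2]),a(c[0]-c[3]),"ydir",a(c[0]-c[1]),a(c[3]-c[2]))
  c=onz(V[i],corners(best(V[i],*BL,(466,200),10,)[1]),5); print("tongue",c.round(1)[:,:2].tolist(),c.mean(0))
E
```

```text
bracket 0 [530.9 -80.2  63.2] miss 0.15
bracket 1 [ 526.4 -100.4   63.9] miss 0.82
bracket 2 [459.5 -82.9  63.6] miss 0.31
bracket 3 [464.5 -62.2  64.1] miss 0.59
  sides [20.7 69.1 21.3 68.9] centre [495.3 -81.4  63.7]
yellow 0 [ 521.8 -124.1   42.1] miss 0.35
yellow 1 [ 502.3 -211.3   49.2] miss 3.23
yellow 2 [ 432.3 -195.6   43.1] miss 0.9
yellow 3 [ 455.8 -104.7   42. ] miss 1.19
  sides [89.6 71.9 93.9 68.8] centre [ 478.  -158.9   44.1]
red 0 [ 473.7 -210.8   60.3] miss 0.12
red 1 [ 470.7 -225.2   66.9] miss 0.96
red 2 [ 450.8 -220.2   66.3] miss 1.13
red 3 [ 453.8 -205.5   60. ] miss 1.05
  sides [16.1 20.6 16.3 20.7] centre [ 462.2 -215.4   63.3]
tongue 0 [475.1 226.7   4.1] miss 0.02
tongue 1 [476.8 213.9   5.4] miss 0.03
tongue 2 [438.8 209.4   6.5] miss 0.27
tongue 3 [436.8 222.4   5. ] miss 0.13
  sides [13.  38.2 13.3 38.6] centre [456.9 218.1   5.3]
handle 0 [500.3 164.8  28.3] miss 0.12
handle 1 [502.2 147.   27.3] miss 0.02
handle 2 [425.3 137.8  28.7] miss 0.59
handle 3 [423.4 156.3  29.2] miss 0.05
  sides [18.  77.4 18.6 77.4] centre [462.8 151.5  28.4]
plate 0 [51
[... 493 characters left out ...]
[519.8, 96.4], [421.9, 85.8], [403.5, 209.5]] [464.5 152.2   6. ] xdir 0.1075 0.0698 ydir 1.6282 1.7183
tongue [[475.0, 226.7], [476.2, 214.7], [438.3, 210.5], [436.6, 222.5]] [456.5118491  218.60351316   5.        ]
plate 2 [[510.1, 216.1], [520.1, 97.7], [421.6, 86.6], [406.8, 210.1]] [464.6 152.6   6. ] xdir 0.1121 0.0581 ydir 1.6554 1.6906
tongue [[475.3, 226.4], [476.8, 214.0], [438.8, 209.9], [436.9, 222.4]] [456.93337315 218.1848872    5.        ]
plate 3 [[507.0, 216.6], [521.6, 98.6], [420.3, 82.0], [408.2, 206.7]] [464.3 150.9   6. ] xdir 0.1622 0.1001 ydir 1.6938 1.6673
tongue [[475.2, 226.7], [476.7, 213.9], [438.2, 209.3], [436.7, 222.4]] [456.70131874 218.09673742   5.        ]
```

Measured heights agree with the text: ledge top 63.7 against 64, tongue about 5, plate about 6–7. Sizes agree too: ledge 69 against 70, tongue 38.5 against 40, and ledge edge to nose 120 against 118.5. I set the unit yaw to −0.259 and the cover yaw to 0.115. Next I grasp the cover and lift it.

```bash
cat > g.py <<'E'
from h import *
UY=-0.259; RU=R.from_euler("z",UY).as_matrix()
UO=np.array([492.9,-91.5,0])-63*RU[:,1]          # origin, x on the bracket's middle
C0=np.array([464.3,151.3,0]); RC=R.from_euler("z",0.115).as_matrix()
FL=np.diag([1,-1,-1.])                            # cover axes -> tool axes
G=np.array([0,0,38.])                             # TCP in the cover's frame
def tool(ty,tz,th,tx=0):
    "TCP pose with the tongue's lower end edge at (tx,ty,tz) in unit, tilt th (tongue low)"
    C=RU@R.from_euler("x",-th).as_matrix()
    return UO+RU@np.array([tx,ty,tz])+C@(G-[0,74,0]), C@FL
def rel(p): return RU.T@(p-UO)
def F(bot): return RU.T@bot.get_state()["wrist_force"]
E
python3 - <<'E'
from workcell import bot
from g import *
print(UO)
for a in((50,150,.35),(56,48,.35),(72,44,.35),(74,50,0)):
    p,r=tool(*a); print(a,p.round(1),bot.inverse_kinematics(p,r))
bot.grip(50,40)
bot.reach(C0+[0,0,110],RC@FL)
bot.line_to(C0+[0,0,38],speed=100)
bot.wait(.1); print(bot.get_state()["tcp_pos"],bot.get_state()["wrist_force"])
bot.grip(5,50); s=bot.get_state(); print(s["grip_width"],s["gripper_force"])
bot.line_to(C0+[0,0,150],speed=150); bot.wait(.2)
s=bot.get_state(); print(s["t"],s["grip_width"],s["gripper_force"],s["wrist_force"],s["ft_torque"])
v=wview(bot); pickle.dump(v,open("v2.pkl","wb")); cv2.imwrite("pics/w2.png",v["pixels"][:,:,::-1])
E
```

```text
[ 476.76481589 -152.39873425    0.        ]
(50, 150, 0.35) [ 475.1 -158.7  211.1] [-0.14948128  0.31904305  1.93371873 -0.42510724  0.97277361  1.93688907]
(56, 48, 0.35) [ 476.6 -152.9  109.1] [-0.13767047  0.49290802  1.98282612 -0.50693184  0.77692429  2.07692254]
(72, 44, 0.35) [ 480.7 -137.4  105.1] [-0.10636504  0.5028914   1.97838274 -0.50205248  0.7813896   2.10474025]
(74, 50, 0) [ 476.8 -152.4   88. ] [-3.33164111e-01  4.94916535e-01  1.99394628e+00 -4.44089210e-16
  6.52729839e-01  1.49663222e+00]
[464.81505433 151.50072263  38.67894202] [ 0.24862313  0.80154499 -0.40071935]
13.507636660410533 49.9993497133255
8.675 13.882338361575103 49.99835014343262 [ 0.52898194 -0.00627712 -2.33142244] [0.06024019 0.00681388 0.02407979]
```

View pics/w2.png

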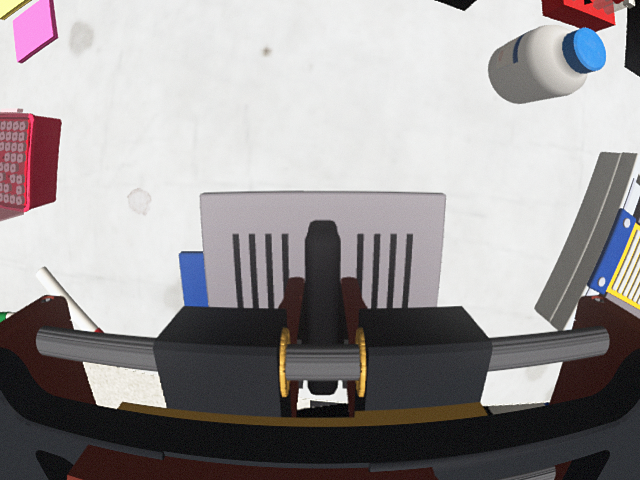

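The cover is held by its bar (width 13.9). In w2 its far edge runs from (201,193) to (445,193) and the tongue's corner is at (180,252). I compute how it sits in the hand.

Run:
```python
from g import *
from det import quads
v=pickle.load(open("v2.pkl","rb"))
def cov(px,zc): # into cover frame assuming nominal grasp
    p=onz(v,px,v["pos"][2]-38+zc); return ((p-v["pos"])@(v["rot"]@FL)+G).round(1)
print("plate",cov([(201,193),(445,193)],6).tolist())
q=[x for x in quads(v,(108,120,60),(125,255,255),100) if 150<x[1][0][0]<230][0]
c=q[2][:,0,:]; print(c.min(0),c.max(0)); print("tongue",cov([(c[:,0].min(),c[:,1].min()),(204,c[:,1].min())],5).tolist())
```

```text
plate [[49.8, 58.4, 6.1], [49.9, -59.3, 6.1]]
[179 253] [204 274]
tongue [[19.5, 73.0, 5.1], [19.6, 59.3, 5.1]]
```

Run:
```python
from workcell import bot
from g import *
bot.reach(*tool(52,140,.35)); bot.wait(.2); f0=F(bot); print("F0",f0.round(2),bot.get_state()["t"])
def go(ty,tz,th=.35,sp=80):
    p,r=tool(ty,tz,th); bot.line_to(p,r,speed=sp); bot.wait(.05)
    s=bot.get_state(); f=F(bot)-f0; print((ty,tz,th),"F",f.round(1),"err",(RU.T@(s["tcp_pos"]-p)).round(2),round(s["t"],2),flush=True); return f
ok=True
for a in((55,60),(56,49),(61,47),(66,45.5),(70,44.5)):
    f=go(*a)
    if np.linalg.norm(f)>12: ok=False;print("contact");break
if ok:
    for ty in np.arange(71,79.1,1):
        f=go(ty,44.3,sp=25)
        if f[1]<-8: break
v=wview(bot); pickle.dump(v,open("v3.pkl","wb")); cv2.imwrite("pics/w3.png",v["pixels"][:,:,::-1])
```

```text
F0 [ 0.43  0.07 -2.44] 10.1167
(55, 60, 0.35) F [-0.9  0.1  0.8] err [0.41 0.02 0.51] 11.32
(56, 49, 0.35) F [-0.5 -1.   0.1] err [-0.24 -0.   -0.29] 11.66
(61, 47, 0.35) F [ 0.2 -0.3  0. ] err [0.06 0.22 0.01] 11.96
(66, 45.5, 0.35) F [-1.2 -0.2  0.3] err [-0.01  0.15 -0.03] 12.26
(70, 44.5, 0.35) F [-1.1 -0.2  0.1] err [-0.01  0.1  -0.03] 12.56
(np.float64(71.0), 44.3, 0.35) F [-0.1 -0.1  0.5] err [ 0.01 -0.01  0.  ] 12.86
(np.float64(72.0), 44.3, 0.35) F [-0.7  0.2  0.6] err [ 0.01  0.02 -0.  ] 13.16
(np.float64(73.0), 44.3, 0.35) F [ 0.1  0.1 -0.2] err [-0.02  0.01  0.01] 13.46
(np.float64(74.0), 44.3, 0.35) F [-0.3 -1.8  1. ] err [-0.02 -0.2   0.08] 13.76
(np.float64(75.0), 44.3, 0.35) F [-0.8 -5.5  3. ] err [-0.03 -0.82  0.32] 14.06
(np.float64(76.0), 44.3, 0.35) F [  0.2 -10.8   4.2] err [-0.1  -1.49  0.55] 14.36
```

View pics/w3.png

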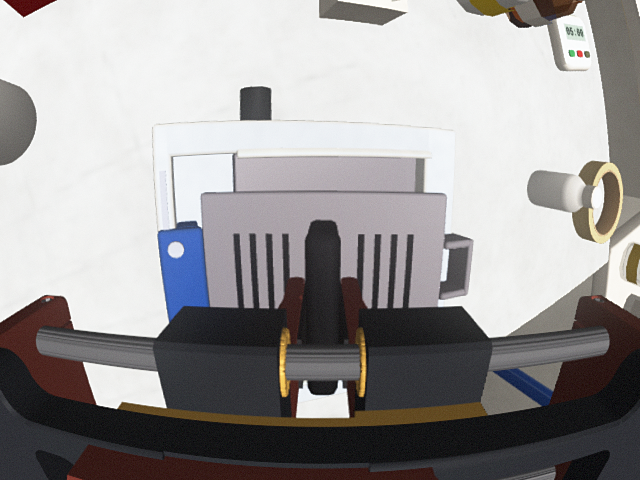

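The tongue is under the blue ledge: w3 shows the bracket at (160–208, 225–320) covering it. Contact at nominal y 73.8 matches the back wall at 76 once the tilted upper corner is counted. Next I swing the cover down.

Run:
```python
from workcell import bot
from g import *
f0=np.array([0.1,0,-2.2])
def go(ty,tz,th,sp=60):
    p,r=tool(ty,tz,th); bot.line_to(p,r,speed=sp); bot.wait(.05)
    s=bot.get_state(); f=F(bot)-f0; print((ty,tz,th),"F",f.round(1),"err",(RU.T@(s["tcp_pos"]-p)).round(2),"w",round(s["grip_width"],1),round(s["t"],2),flush=True); return f
bot.grip(5,60)
go(73,44.3,.35); bot.wait(.15)
for th in(.28,.21,.15,.12,.09,.06,.04,.02,0.): go(73.4,50.3-16*np.tan(th),th)
for dz in(1,2,3,4,5,6):
    f=go(73.4,50-dz,-.005,30)
    if f[2]>32: break
v=wview(bot); pickle.dump(v,open("v4.pkl","wb")); cv2.imwrite("pics/w4.png",v["pixels"][:,:,::-1])
```

```text
(73, 44.3, 0.35) F [-0.2  0.1 -1.1] err [ 0.02  0.28 -0.12] w 13.5 14.93
(73.4, np.float64(45.699130788128365), 0.28) F [ 0.1  0.5 -0.4] err [-0.01 -0.21  0.07] w 13.6 15.38
(73.4, np.float64(46.88972088987767), 0.21) F [-0.8 -0.2 -0.5] err [-0.02 -0.03  0.05] w 13.6 15.68
(73.4, np.float64(47.88183651106728), 0.15) F [0.2 0.7 0.3] err [-0.05  0.07  0.07] w 13.5 15.97
(73.4, np.float64(48.37073060461911), 0.12) F [ 1.1  1.7 -0.2] err [0.16 0.38 0.09] w 13.6 16.27
(73.4, np.float64(48.85609936144343), 0.09) F [0.1 2.9 1.4] err [0.31 0.13 0.19] w 13.5 16.57
(73.4, np.float64(49.33884633869924), 0.06) F [ 2.2  3.1 -1.5] err [ 0.19  0.   -0.02] w 13.6 16.88
(73.4, np.float64(49.65965844807177), 0.04) F [ 1.9  3.  -0.3] err [-0.07  0.02 -0.03] w 13.5 17.18
(73.4, np.float64(49.979957326505556), 0.02) F [ 1.1  2.8 -2.9] err [-0.26 -0.07 -0.24] w 13.2 17.48
(73.4, np.float64(50.3), 0.0) F [ 0.4  0.3 -0. ] err [-0.23 -0.31  0.  ] w 14.0 17.77
(73.4, 49, -0.005) F [-6.1  1.5 17.2] err [-0.02 -0.02  1.38] w 13.8 18.07
(73.4, 48, -0.005) F [-9.5  0.8 30.6] err [-0.02 -0.04  2.33] w 13.5 18.38
(73.4, 47, -0.005) F [-12.9   0.8  43.7] err [-0.01 -0.    3.29] w 13.4 18.68
```

View pics/w4.png

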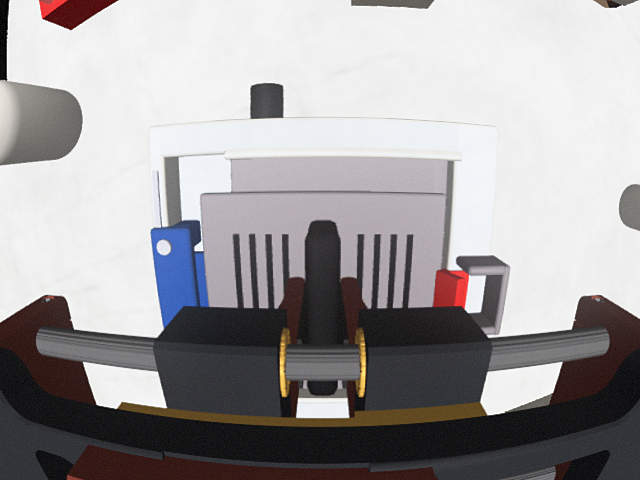

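In w4 the cover lies level. The red nose (436–466, 270–310) overlaps the plate's edge at column 445, and the seat carries the load at z≈50.3. I relax the press, release, lift and check.

Run:
```python
from workcell import bot
from g import *
p,r=tool(73.4,50.3,0)
bot.line_to(p,r,speed=30); bot.wait(.2); print(F(bot).round(1))
bot.grip(34); bot.line_to(p+[0,0,60],speed=100)
V=[]
for x,y in((-50,-40),(-50,50)):
    bot.reach(p+RU@np.array([x,y,165.]),RU@FL); bot.wait(.15); V.append(wview(bot))
print(bot.get_state()["t"],bot.get_state()["wrist_force"].round(1))
pickle.dump(V,open("v5.pkl","wb"))
for i,v in enumerate(V): cv2.imwrite(f"pics/w5_{i}.png",v["pixels"][:,:,::-1])
```

```text
[-0.2  0.5 -0.4]
21.8917 [-0.8  0.1 -0. ]
```

View pics/w5_0.png

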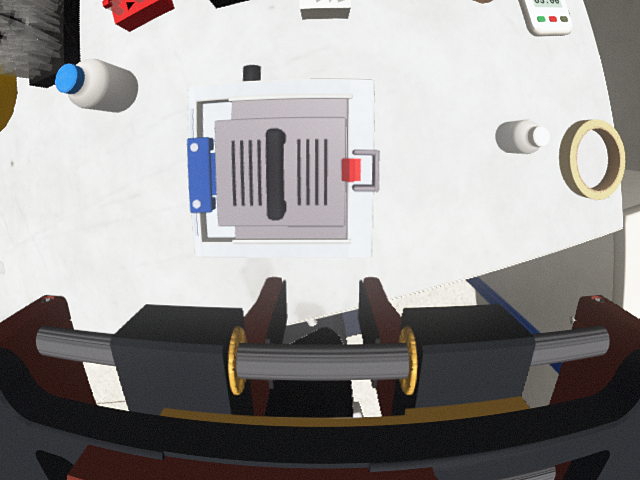

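In w5_0 the cover is in the bay, the nose (342–361, 158–182) reaches over its edge at column 347, and the bottles are standing. I check heights by triangulating the two views.

```bash
python3 - <<'E'
from g import *
import m; from m import *
m.V=V=pickle.load(open("v5.pkl","rb"))
r=lambda P:((P-UO)@RU).round(1).tolist()
ro=UO+RU@[0,-60,0]
P,C=T("red",(0,1),RD,ro[:2],60); print(r(P))
P,C=T("handle",(0,1),BK,UO[:2],80); print(r(P))
for v in V:
    g=cv2.cvtColor(v["pixels"],cv2.COLOR_RGB2GRAY)
    q=best(v,*BL,(UO+RU@[0,72,0])[:2],64); print("blue",r(onz(v,corners(q[1]),64)))
E
python3 - <<'E'
import cv2
a=[cv2.resize(cv2.imread(f"pics/w5_{i}.png")[70:265,(180,260)[i]:(390,470)[i]],None,fx=1.9,fy=1.9,interpolation=cv2.INTER_CUBIC) for i in(0,1)]
cv2.imwrite("pics/crop5.png",cv2.hconcat(a))
E
```

```text
red 0 [ 472.9 -210.7   60.8] miss 0.24
red 1 [ 469.6 -225.1   63.6] miss 0.05
red 2 [ 451.3 -220.3   65.9] miss 0.37
red 3 [ 454.6 -205.8   63. ] miss 0.58
  sides [15.1 19.  15.1 19.1] centre [ 462.1 -215.5   63.3]
[[11.2, -57.3, 60.8], [11.7, -72.1, 63.6], [-7.2, -72.1, 65.9], [-7.8, -57.3, 63.0]]
handle 0 [ 515.2 -154.6   78.4] miss 0.02
handle 1 [ 510.9 -170.    82. ] miss 0.26
handle 2 [ 437.5 -150.9   83.3] miss 0.19
handle 3 [ 441.1 -134.8   79.6] miss 0.33
  sides [16.5 75.9 16.9 76.7] centre [ 476.2 -152.6   80.8]
[[37.7, 7.8, 78.4], [37.5, -8.3, 82.0], [-38.3, -8.6, 83.3], [-39.0, 7.9, 79.6]]
blue [[34.1, 83.4, 64.0], [33.4, 57.6, 64.0], [-33.9, 57.4, 64.0], [-34.3, 83.8, 64.0]]
blue [[33.8, 83.3, 64.0], [33.5, 59.5, 64.0], [-34.3, 59.8, 64.0], [-34.2, 84.1, 64.0]]
```

View pics/crop5.png

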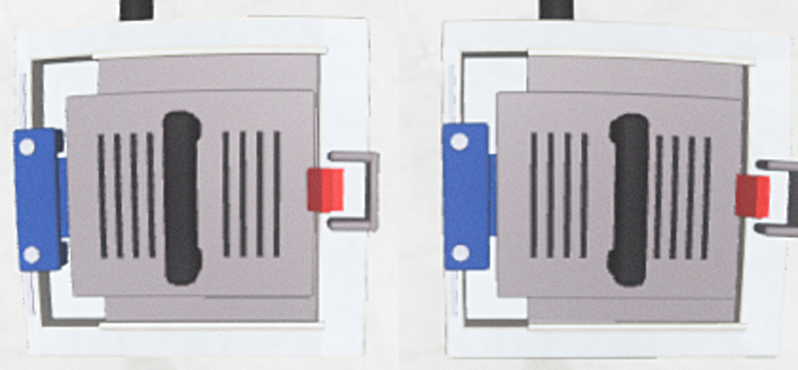

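The catch tip is back exactly where it rested at the start (y −57.3 both times), over the plate's edge. One last check of the tilt from the plate corners, left crop (67,97), (313,92), (314,294), (73,296) and right crop (497,93), (741,99), (741,298), (497,297), then I hand in if it is level.

Run:
```python
from g import *
V=pickle.load(open("v5.pkl","rb"))
A=np.array([(67,97),(313,92),(314,294),(73,296)])/1.9+[180,70]
B=(np.array([(497,93),(741,99),(741,298),(497,297)])-[399,0])/1.9+[260,70]
P=np.array([tri([(V[0],a),(V[1],b)])[0] for a,b in zip(A,B)]); print(((P-UO)@RU).round(1))
for v,p in((V[0],A),(V[1],B)): print(((onz(v,p,56)-UO)@RU).round(1)[:,:2].tolist())
z=P[:,2]; tilt=(z[1]+z[2]-z[0]-z[3])/2/120; print("tilt",tilt)
if abs(tilt)<.04:
    from workcell import bot
    print(bot.job_done())
```

```text
[[ 48.8  58.4  54.7]
 [ 48.7 -59.8  56.7]
 [-47.4 -60.5  66.3]
 [-50.   58.8  54.6]]
[[48.8, 58.0], [48.2, -59.9], [-49.0, -61.1], [-49.5, 58.3]]
[[48.5, 58.3], [49.4, -60.1], [-49.9, -63.9], [-50.0, 58.7]]
tilt 0.05721559741163557
```

Three corners read level (54.6–56.7 against 56). The (−x,−y) corner reads 66 but was a poor pixel pick, because the grey strip behind it confuses the edge. I check by touch on the plate near the catch, which should make contact at z 56.

Run:
```python
from workcell import bot
from g import *
bot.grip(0); ov=bot.finger_overhang
print(ov)
for x in(30,-30):
    at=lambda z:UO+RU@np.array([x,-43,z+ov])
    bot.reach(at(100),RU@FL); bot.line_to(at(60),speed=80); bot.wait(.15); f0=F(bot)[2]
    for z in np.arange(58.5,50,-.75):
        bot.line_to(at(z),speed=20); s=bot.get_state(); f=F(bot)[2]-f0
        if f>10: break
    print(x,"cmd",z,"tip",(s["tcp_pos"][2]-ov).round(2),"F",f.round(1),"t",round(s["t"],2))
    bot.line_to(at(100),speed=100)
```

```text
22.0
30 cmd 55.5 tip 56.32 F 11.5 t 25.36
-30 cmd 55.5 tip 56.29 F 13.3 t 28.35
```

The plate's top by the catch is at z 56.3 on both sides, so the cover is level, home and latched. I hand in.

Run:
```python
from workcell import bot
s=bot.get_state(); bot.line_to(s["tcp_pos"]+[0,0,80]); bot.wait(.3); print(bot.job_done())
```

```text
the job is handed in; nothing more can be done
None
```

The cover is hooked under the bracket and lies level in the bay (its top touched at z 56.3 on both sides near the catch), with the red catch back at its rest position over the edge; I let go, kept clear of the bottles and tip box, and handed the job in at about 30 s, but the hand-in call returned no verdict.

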